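# Close the keg-line valve by one turn

## Task

Close the keg-line valve on the counter: push its hand wheel round clockwise (seen from above) by the upright handle, through exactly one full turn, so that the handle comes back to the upturned steel tongue of the index where it started. Push steadily and gently with closed fingertips or the outside of the fingers; do not grip the handle or any other thing, do not turn the wheel the wrong way or past the index, and leave everything else on the counter where it stands.

Things in the scene. Friction and masses are not known exactly. Their poses are not given: they have to be found in the camera images.
- valve: Fixed steel valve, foot 120 mm across, any yaw, with a grey hand wheel on an upright axis. Origin: on that axis at counter height; z up, x towards the index. Wheel: rim circle radius 75 mm (bar 16 mm, 83 mm outside), three spokes, hub; all 94 to 114 mm above the counter (hub cap 118). Below it an outlet sticks out to 86 mm towards -x, at most 73 mm high.
- handle (a point): Middle of the black handle, the only upright thing on the wheel: a round post 22 to 25 mm thick on the rim at the end of a spoke, 75 mm from the axis, fixed to the wheel and turning with it. This point is 140 mm above the counter; the post is free from 114 mm up to its top at 168 mm.
- index (a point): Top end of the fixed index, 109 mm above the counter and 112 mm from the wheel's axis: an upturned flat steel tongue (6 mm thick, 16 mm wide) just outside the rim. The handle starts beside it, on the line from the axis to the tongue, and must come back there.
- wheel (a joint): Turn of the hand wheel in rad: 0 at the start (handle at the index), growing clockwise seen from above; one full turn reads 6.283. It runs stiffly: about 4 to 6 N at the handle moves it; it stays where it is left (no spring, no coasting) and no stop marks the full turn.
- cup_mid (a point): Middle of a loose steel cup, 76 mm across and 95 mm high, standing near the valve. Leave it alone.
- jar_mid (a point): Middle of a loose closed glass jar, 72 mm across and 100 mm high. Leave it alone.
- coupler_mid (a point): Middle of a loose stepped steel keg fitting, 60 mm across at its foot and 78 mm high. Leave it alone.
- spanner_mid (a point): A loose steel spanner, 180 mm long, lying flat on the counter beyond the valve. Leave it alone.

How it is judged:
On the way:
1. the fingers have pushed the wheel past half a turn clockwise (value of joint wheel above 3.1416 rad and contact force between the fingers and valve above 0.3 N).
At the end, for the whole second after the job is handed in: The wheel has been pushed one full turn clockwise and rests with its handle back at the index, within 0.22 rad (about 16 mm at the handle); the cup, jar, keg fitting and spanner are within 20 mm of where they stood (value of joint wheel between 6.063 and 6.503 rad and velocity of joint wheel between -0.05 and 0.05 rad/s and distance of each of cup_mid, jar_mid, coupler_mid, spanner_mid from where it was at the start of the episode below 0.02 m); the robot touches nothing.
It fails at once if the wheel was turned the wrong way (more than 0.3 rad anticlockwise of the start) (value of joint wheel below -0.3 rad).
It fails at once if the wheel was turned well past one turn (more than 0.5 rad) (value of joint wheel above 6.783 rad).
It fails at once if the wheel was spun or flung instead of pushed steadily (over 4 rad/s) (velocity of joint wheel above 4 rad/s).
It fails at once if the handle was gripped or the valve was pressed hard (over 35 N) (contact force between the fingers and valve above 35 N).
It fails at once if a bystander was moved, lifted or carried (over 20 mm) (distance of any of cup_mid, jar_mid, coupler_mid, spanner_mid from where it was at the start of the episode above 0.02 m).
It also fails if it takes over 54 s, if anything falls off the work surface, if the arm or the gripper's body presses on something with over 40 N, if the wrist force passes 120 N, or if a joint passes its speed limit or range.

## Robot

A 7-joint arm with a two-finger parallel gripper is mounted at the origin on the work surface. World frame = base frame: x ahead of the robot, y to its left, z up, the work surface at z = 0. Lengths are in m, angles in rad, forces in N, time in s.
With the tool pointing down it reaches from about 0.4 to 0.85 m from the base axis. Payload 4.5 kg.
Tool frame: the origin (TCP) lies at the very end of the fingers, on their centre line; the grasp point (between the pads) lies 19 mm behind it; z points along the fingers, x is the direction in which the jaws open and shut, and the axes are right-handed (so a half turn about z gives the same grasp; the last joint's range is limited). The gripper opens to 85 mm and grips with 20 to 120 N. Pads are 22 mm wide; open, the fingers measure 114 mm over their backs; the gripper's body (76 mm by 85 mm) begins 54 mm behind the grasp point. The pads swing forward as they close: fully open they stand 13 mm farther back than shut.
Start: joints at [1.156, 0.689, -0.195, 1.565, 0.157, 0.902, -0.215], TCP at [0.271, -0.563, 0.231] pointing down, gripper open.
Joint ranges: [-3.01, 3.01], [-0.46, 2.08], [-1.47, 1.51], [0.13, 2.56], [-1, 4.14], [0.04, 2.09], [-2.66, 2.66]. Speed limits (rad/s): [2.57, 2.57, 3.14, 3.14, 3.14, 3.14, 3.14].

## Interface

Orientations are given as a unit quaternion [w, x, y, z].
In Python, from station import r gives the robot as it stands. The module is installed in compiled form; this text tells all that it offers. Calls block until the motion is done:
- r.reach(position, orientation): joint-space move of the TCP to a pose.
- r.move_straight(position, vel=0.15, rotation=None): straight line of the TCP; rotation=None keeps the orientation; vel is the mean speed in m/s.
- r.move_joints(angles): joint-space move.
- r.set_gripper(opening, grip_force=None): finger opening in m; grip_force is the grip in N (None keeps the last); returns when the fingers have stopped.
- r.dwell(seconds).
- r.solve_ik(position, orientation): joint angles nearest the present ones, or None.
- r.read_state(): the state.
- r.camera(name): name is "side" or "top" or "wrist"; returns (picture, depth): 384x512x3 uint8, red, green, blue; 384x512 float32, m along the optical axis (not along the pixel's ray), 0 where there is no reading.
- r.camera_params(name): a dict with "vfov" (degrees; the focal length in pixels is half the picture's height over the tangent of half this angle, whatever the lens; pixels are square), "cx", "cy" (the principal point, pixels), "dist_coeffs" ([k1, k2, p1, p2, k3] as OpenCV has them; the pictures are not rectified), "world_from_camera" (4x4, takes a point from camera to world coordinates). Camera axes: x right, y down, z forward; pixel columns grow to the right and rows downward; lengths in m; the calibration is good to about 2 mm. A picture is of the moment at which its call begins: read the wrist's pose just before it. camera_params takes no time and is no camera call; for the wrist camera it gives the pose at the moment of the call.
A pose or a line that the arm cannot do raises r.IKError and nothing moves.
- r.hand_in(): hands the job in, once; it reports no verdict.
The state is a dict: "time_s": time; "joints": joint angles; "qvel": joint speeds; "joint_efforts": joint torques, N m; "position": TCP position; "tcp_rot": TCP orientation; "ft_force": force on the tool from outside, world axes, zero at the start; "wrist_torque": the same for the moment, N m; "grip_width": finger opening in m.
Only numpy, scipy, OpenCV 4.12 (cv2) and the standard library are available. Lean on these libraries where they do the work, as an engineer would, in place of code of your own. Each camera call takes 0.05 s, during which the arm holds its last target.

## Working session

There is one attempt and no reset: what is moved stays moved. The work goes in short steps, each a Python script; the robot and the scene stay as the last script left them, time stands still between calls to the robot, and variables do not carry over. Pictures are saved under pics/ and viewed, and the job is handed in when it is done.

```bash
mkdir -p pics; ls
python3 - <<'E'
from station import r
import cv2,numpy as np
for n in("side","top"):
    p,d=r.camera(n); cv2.imwrite(f"pics/{n}0.png",p[:,:,::-1]); np.savez(f"{n}0.npz",p=p,d=d)
    c=r.camera_params(n); print(n,c)
s=r.read_state(); print(s)
E
```

```text
pics
side {'vfov': 42.27882436898414, 'cx': 253.97266355992284, 'cy': 192.94666573587406, 'dist_coeffs': array([-0.06487692,  0.        ,  0.        ,  0.        ,  0.        ]), 'world_from_camera': array([[-0.88321573, -0.2337871 ,  0.40653852, -0.04025691],
       [-0.46832311,  0.48510024, -0.738479  ,  1.12765971],
       [-0.02456507, -0.84262765, -0.53793606,  0.94640843],
       [ 0.        ,  0.        ,  0.        ,  1.        ]])}
top {'vfov': 53.81762985751289, 'cx': 253.888562995159, 'cy': 189.845553041404, 'dist_coeffs': array([-0.08516435,  0.        ,  0.        ,  0.        ,  0.        ]), 'world_from_camera': array([[-0.00985564, -0.98962772,  0.14331725,  0.43757409],
       [-0.99991771,  0.01093057,  0.00671495, -0.00205036],
       [-0.00821184, -0.14323927, -0.98965402,  1.33911662],
       [ 0.        ,  0.        ,  0.        ,  1.        ]])}
{'time_s': 0.1, 'joints': array([ 1.15578101,  0.68992107, -0.19451469,  1.56623908,  0.15728163,
        0.90250812, -0.21512271]), 'qvel': array([-5.89971805e-04, -6.26229587e-04,  4.90970884e-05, -4.54698920e-03,
        1.11802334e-03,  4.77759606e-04, -8.22223931e-05]), 'joint_efforts': array([-3.79228426e-03, -5.40604305e+01, -1.27194386e+00, -1.58986849e+01,
        9.26249020e-03,  4.32920104e-03, -4.37633545e-06]), 'position': array([ 0.27089229, -0.56259051,  0.23055128]), 'tcp_rot': array([-4.00630180e-04,  8.46738342e-01, -5.32008899e-01, -7.42316778e-04]), 'ft_force': array([0.3488092 , 0.118245  , 0.25886891]), 'wrist_torque': array([ 0.00079095, -0.05244587,  0.00298808]), 'grip_width': 0.08542057457239222}
```

View pics/side0.png

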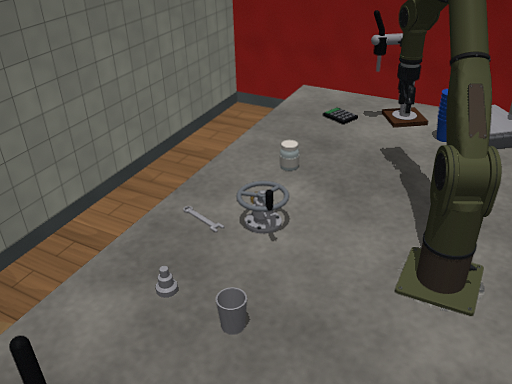

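View pics/top0.png

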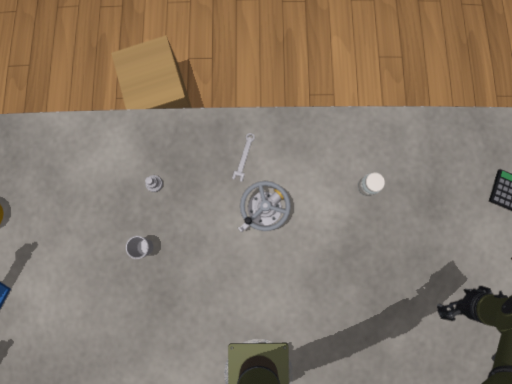

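Side view: wheel at (263,197) with the black handle at (269,200). Top view: wheel at about (265,206), handle (248,220), index tongue about (243,228), cup (137,247), coupler (154,184), jar (372,184), spanner (244,157). Everything else is well clear of the wheel.

```bash
cat > h.py <<'E'
import numpy as np,cv2
def ray(c,px,shape=(384,512)):
    f=shape[0]/2/np.tan(np.radians(c["vfov"])/2); K=np.array([[f,0,c["cx"]],[0,f,c["cy"]],[0,0,1]])
    u=cv2.undistortPoints(np.float64(px).reshape(-1,1,2),K,np.float64(c["dist_coeffs"])).reshape(-1,2)
    return np.c_[u,np.ones(len(u))]
def plane(c,px,z):
    T=c["world_from_camera"]; d=ray(c,px)@T[:3,:3].T; o=T[:3,3]
    return o+d*((z-o[2])/d[:,2])[:,None]
def cloud(c,dep):
    v,u=np.mgrid[:384,:512]; R=ray(c,np.c_[u.ravel(),v.ravel()])*dep.reshape(-1,1)
    T=c["world_from_camera"]; return (R@T[:3,:3].T+T[:3,3]).reshape(384,512,3)
E
python3 - <<'E'
from station import r
from h import *
for n,(x0,x1,y0,y1) in(("top",(225,305,170,245)),("side",(225,300,175,240))):
    c=r.camera_params(n); f=np.load(n+"0.npz"); p,d=f["p"],f["d"]; W=cloud(c,d)
    m=np.zeros((384,512),bool); m[y0:y1,x0:x1]=1
    w=W[m&(W[...,2]>.088)&(W[...,2]<.122)]
    rim=w
    # circle fit with outer points
    cen=np.median(w,0)[:2]
    for i in range(15):
        q=np.hypot(*(w[:,:2]-cen).T); k=w[(q>.062)&(q<.088)]
        A=np.c_[2*k[:,:2],np.ones(len(k))]; s=np.linalg.lstsq(A,(k[:,:2]**2).sum(1),rcond=None)[0]; cen=s[:2]
    print(n,"centre",cen,"R",np.sqrt(s[2]+cen@cen),"n",len(k),"z",np.median(k[:,2]))
    dark=m&(p.max(2)<45)&(d>0)
    nn,l,st,ce=cv2.connectedComponentsWithStats(dark.astype(np.uint8))
    for i in range(1,nn):
        if st[i,4]>8:
            ww=W[l==i]; print(st[i],ce[i],np.median(ww,0),ww[:,2].max(), plane(c,ce[i],.14), plane(c,ce[i],.168))
    hi=m&(W[...,2]>.13)&(W[...,2]<.2); print("high pts",hi.sum(),W[hi].mean(0) if hi.any() else None)
    cv2.imwrite(f"pics/{n}0z.png",cv2.resize(p[y0:y1,x0:x1,::-1],None,fx=7,fy=7,interpolation=cv2.INTER_CUBIC))
c=r.camera_params("top")
for nm,px,z in(("cup",(137,247),.05),("jar",(372,184),.1),("coup",(154,184),.05),("span1",(238,178),0),("span2",(251,135),0)): print(nm,plane(c,px,z)[0])
E
```

```text
top centre [ 0.5646867  -0.02750678] R 0.07451420370260847 n 664 z 0.11092166801434467
[249 218   3   6   9] [249.88888889 220.66666667] [0.51029901 0.01892847 0.16636519] 0.16975793821090623 [[0.51272431 0.01972697 0.14      ]] [[0.51096951 0.01921845 0.168     ]]
high pts 55 [0.51353103 0.02674869 0.16472741]
side centre [ 0.56494955 -0.02230755] R 0.07481050076719363 n 609 z 0.11058506307345684
[265 190   8  21 135] [269.00740741 199.55555556] [0.5111093  0.03553045 0.14208815] 0.17064880448472697 [[0.51213987 0.03337108 0.14      ]] [[0.49295962 0.07136682 0.168     ]]
high pts 107 [0.51306302 0.034953   0.15336039]
cup [0.43160538 0.40750229 0.05      ]
jar [ 0.63237181 -0.38793098  0.1       ]
coup [0.64864814 0.35405622 0.05      ]
span1 [0.67515793 0.06373174 0.        ]
span2 [0.83445368 0.01560946 0.        ]
```

```bash
sleep 1
```

```text
(no output)
```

View pics/top0z.png

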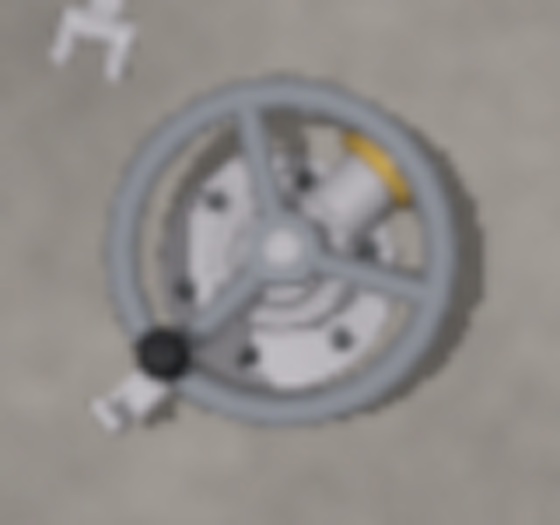

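View pics/side0z.png

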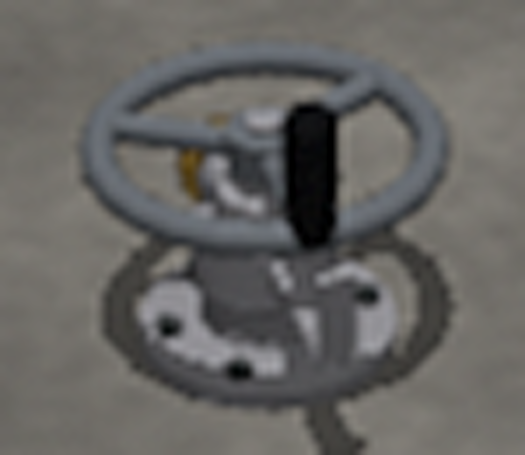

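Run:
```python
from station import r
from h import *
c=r.camera_params("top")
C=np.array([.565,-.0255])
def ang(p): d=p[:2]-C; return np.degrees(np.arctan2(d[1],d[0])),np.hypot(*d)
I=plane(c,(225+115/7-.5,170+413/7-.5),.109)[0]; H=plane(c,(225+163/7-.5,170+353/7-.5),.168)[0]
print("index",I,ang(I),"handle",H,ang(H))
for yaw in (-30,-60,-120,60,150):
    a=np.radians(yaw)/2; q=[0,np.cos(a),np.sin(a),0]
    out=[]
    for t in range(175,-230,-45):
        t=np.radians(t); s=r.solve_ik([C[0]+.075*np.cos(t),C[1]+.075*np.sin(t),.13],q); out.append(None if s is None else np.round(s,2))
    print(yaw,*out,sep="\n ")
```

```text
index [0.48956818 0.04955679 0.109     ] (np.float64(135.14278551590726), np.float64(0.10641184532348275)) handle [0.51331925 0.02570809 0.168     ] (np.float64(135.2632134640182), np.float64(0.07275416494549687))
-30
 [ 0.07  0.69 -0.2   2.06  0.31  0.42 -0.9 ]
 [-0.03  0.71 -0.2   1.98  0.28  0.48 -0.95]
 [-0.04  0.76 -0.22  1.81  0.27  0.59 -0.95]
 [ 0.02  0.82 -0.24  1.66  0.28  0.7  -0.88]
 [ 0.11  0.84 -0.24  1.6   0.26  0.74 -0.78]
 [ 0.19  0.81 -0.23  1.67  0.26  0.69 -0.7 ]
 [ 0.23  0.76 -0.23  1.83  0.29  0.58 -0.7 ]
 [ 0.19  0.71 -0.23  1.99  0.33  0.47 -0.79]
 [ 0.07  0.69 -0.2   2.06  0.31  0.42 -0.9 ]
-60
 [-0.    0.69 -0.08  2.06  0.13  0.4  -1.24]
 [-0.11  0.71 -0.07  1.98  0.1   0.45 -1.3 ]
 [-0.12  0.76 -0.08  1.82  0.1   0.57 -1.31]
 [-0.05  0.81 -0.1   1.66  0.12  0.67 -1.26]
 [ 0.04  0.83 -0.11  1.6   0.12  0.71 -1.17]
 [ 0.12  0.81 -0.11  1.68  0.12  0.67 -1.1 ]
 [ 0.16  0.75 -0.11  1.84  0.14  0.56 -1.09]
 [ 0.12  0.7  -0.11  2.    0.16  0.45 -1.15]
 [-0.    0.69 -0.08  2.06  0.13  0.4  -1.24]
-120
 [-0.14  0.69  0.14  2.07 -0.23  0.39 -1.91]
 [-0.26  0.72  0.1
[... 458 characters left out ...]
8   0.7   0.75  0.23]
 [ 0.23  0.88 -0.63  1.65  0.65  0.84  0.36]
 [ 0.29  0.89 -0.59  1.59  0.61  0.85  0.5 ]
 [ 0.37  0.86 -0.58  1.66  0.62  0.81  0.56]
 [ 0.42  0.81 -0.56  1.82  0.64  0.7   0.54]
 [ 0.4   0.76 -0.57  1.98  0.7   0.61  0.4 ]
 [ 0.3   0.74 -0.58  2.05  0.75  0.58  0.23]
150
 [ 0.61  1.01 -1.26  2.03  1.15  1.08  1.4 ]
 [ 0.5   1.03 -1.26  1.95  1.14  1.12  1.36]
 [ 0.45  1.08 -1.26  1.79  1.12  1.2   1.45]
 [ 0.47  1.12 -1.26  1.63  1.12  1.26  1.6 ]
 [ 0.54  1.14 -1.26  1.58  1.12  1.29  1.72]
 [ 0.64  1.12 -1.26  1.65  1.12  1.26  1.76]
 [ 0.72  1.07 -1.26  1.81  1.12  1.19  1.7 ]
 [-0.36  0.84  0.73  2.02 -0.95  0.66 -2.65]
 [ 0.61  1.01 -1.26  2.03  1.15  1.08  1.4 ]
```

Index and handle both lie at about 135° from the axis, at radii 106 and 73 mm (expected 112 and 75), so they agree within a few mm. I'll push with a fixed tool yaw of -30°, fingertips at z = 0.13.

```bash
cat >> h.py <<'E'
C=np.array([.565,-.0255]); A0=135.
a=np.radians(-30)/2; Q=[0,np.cos(a),np.sin(a),0]
def pt(deg,z=.13,R=.075):
    t=np.radians(deg); return [C[0]+R*np.cos(t),C[1]+R*np.sin(t),z]
E
python3 - <<'E'
from station import r
from h import *
r.set_gripper(0.0,20)
r.reach(pt(180,.25),Q); s=r.read_state(); print(s["time_s"],s["position"],s["ft_force"])
r.move_straight(pt(180),vel=.12); s=r.read_state(); print(s["time_s"],s["position"],s["ft_force"],s["grip_width"])
for n in("top","side"):
    p,d=r.camera(n); cv2.imwrite(f"pics/{n}1.png",cv2.resize(p[140:270,180:350,::-1],None,fx=4,fy=4))
E
```

```text
2.95 [ 0.49012552 -0.02682823  0.24990186] [ 0.55138931  0.44786842 -0.25414762]
4.1 [ 0.49045405 -0.02550367  0.13049112] [-0.25500595 -1.20283534  0.51562051] -0.00022594352820876065
```

```bash
sleep 1
```

```text
(no output)
```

View pics/side1.png

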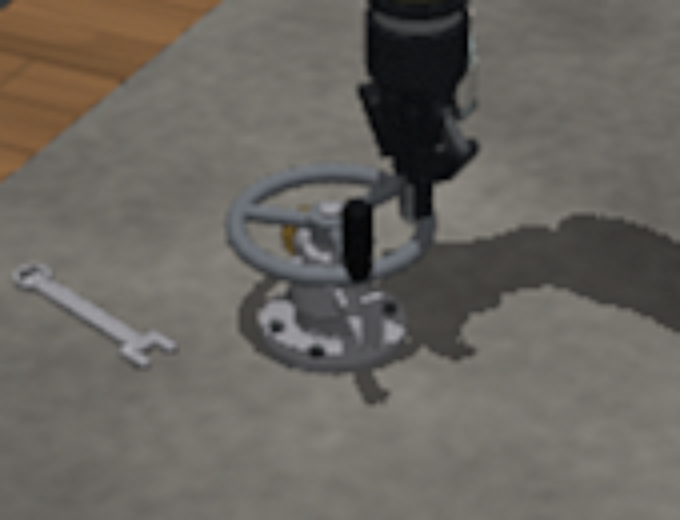

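View pics/top1.png

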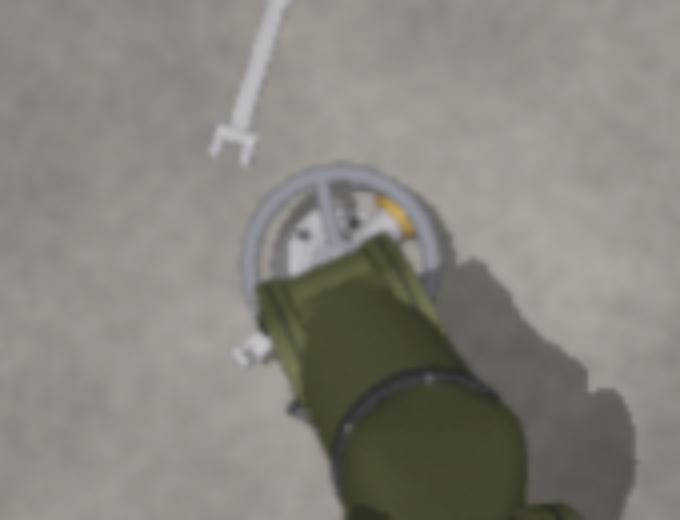

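The side view shows the closed fingers (420,200) just above the rim, behind and clear of the handle (357,240). I'll push the first third of a turn in small steps with a force guard.

```bash
cat >> h.py <<'E'
def push(r,a0,a1,step=8,vel=.06,lim=18):
    n=int(np.ceil((a0-a1)/step))
    for t in np.linspace(a0,a1,n+1)[1:]:
        r.move_straight(pt(t),vel=vel); s=r.read_state(); f=s["ft_force"]; th=np.radians(t)
        tan=np.array([np.sin(th),-np.cos(th)]); rad=np.array([np.cos(th),np.sin(th)])
        p=s["position"][:2]-C
        print(f'{t:.0f} t={s["time_s"]:.2f} ftan={f[:2]@tan:.1f} frad={f[:2]@rad:.1f} fz={f[2]:.1f} R={np.hypot(*p):.4f} ang={np.degrees(np.arctan2(p[1],p[0])):.1f}')
        if np.linalg.norm(f)>lim: print("STOP"); return False
    return True
E
python3 - <<'E'
from station import r
from h import *
push(r,180,56)
p,d=r.camera("side"); cv2.imwrite("pics/side2.png",cv2.resize(p[140:270,180:350,::-1],None,fx=4,fy=4))
E
```

```text
172 t=4.52 ftan=0.0 frad=-0.2 fz=0.7 R=0.0749 ang=171.6
164 t=4.83 ftan=-0.6 frad=-0.3 fz=0.8 R=0.0750 ang=164.0
157 t=5.15 ftan=-0.2 frad=-0.6 fz=-0.8 R=0.0751 ang=156.2
149 t=5.47 ftan=-1.6 frad=-1.4 fz=-0.3 R=0.0747 ang=149.0
141 t=5.78 ftan=-2.8 frad=-1.1 fz=1.1 R=0.0752 ang=141.4
134 t=6.10 ftan=-1.6 frad=-1.0 fz=0.5 R=0.0753 ang=133.6
126 t=6.42 ftan=-2.5 frad=-1.6 fz=-1.4 R=0.0751 ang=125.8
118 t=6.73 ftan=-4.6 frad=-3.9 fz=0.4 R=0.0739 ang=118.6
110 t=7.05 ftan=-3.8 frad=-1.2 fz=-0.7 R=0.0745 ang=110.9
102 t=7.37 ftan=-1.4 frad=-0.0 fz=-0.4 R=0.0761 ang=102.4
95 t=7.68 ftan=-1.1 frad=1.0 fz=-1.5 R=0.0763 ang=94.3
87 t=8.00 ftan=-1.6 frad=0.9 fz=-0.6 R=0.0755 ang=86.7
79 t=8.32 ftan=-1.9 frad=-0.1 fz=-0.7 R=0.0749 ang=78.9
72 t=8.63 ftan=-0.3 frad=0.3 fz=-0.8 R=0.0751 ang=71.2
64 t=8.95 ftan=-1.7 frad=-0.8 fz=-0.7 R=0.0752 ang=63.6
56 t=9.27 ftan=-1.4 frad=-0.9 fz=-0.8 R=0.0755 ang=55.9
```

```bash
sleep 1
```

```text
(no output)
```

View pics/side2.png

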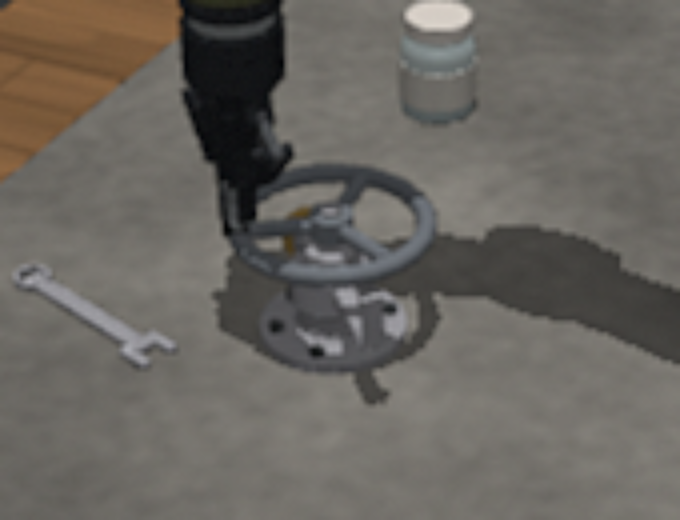

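The wheel has turned: its spokes have moved and the handle is hidden just ahead of the fingers at (240,210). Forces are small, so I'll continue.

Run:
```python
from station import r
from h import *
ok=push(r,56,-110)
p,d=r.camera("side"); cv2.imwrite("pics/side3.png",cv2.resize(p[140:270,180:350,::-1],None,fx=4,fy=4))
```

```text
48 t=9.64 ftan=-1.9 frad=0.2 fz=-0.2 R=0.0755 ang=47.9
40 t=9.97 ftan=-1.2 frad=0.5 fz=-1.7 R=0.0760 ang=39.9
32 t=10.29 ftan=-1.4 frad=-0.2 fz=-1.0 R=0.0754 ang=32.0
24 t=10.62 ftan=-0.6 frad=0.3 fz=0.1 R=0.0752 ang=23.9
16 t=10.94 ftan=-2.2 frad=-2.2 fz=0.7 R=0.0749 ang=16.1
9 t=11.27 ftan=-2.1 frad=-1.2 fz=0.0 R=0.0750 ang=8.3
1 t=11.59 ftan=-0.2 frad=0.1 fz=-0.5 R=0.0755 ang=0.3
-7 t=11.92 ftan=-2.0 frad=-0.2 fz=0.4 R=0.0756 ang=-7.6
-15 t=12.24 ftan=-1.2 frad=-0.6 fz=-0.6 R=0.0752 ang=-15.5
-23 t=12.57 ftan=-2.2 frad=-1.0 fz=-0.3 R=0.0751 ang=-23.4
-31 t=12.89 ftan=-2.0 frad=-1.0 fz=0.0 R=0.0751 ang=-31.1
-39 t=13.22 ftan=-2.9 frad=-2.2 fz=0.5 R=0.0747 ang=-38.8
-47 t=13.54 ftan=-2.6 frad=-2.9 fz=-0.4 R=0.0744 ang=-46.5
-55 t=13.87 ftan=-3.2 frad=-1.8 fz=-0.3 R=0.0751 ang=-54.3
-63 t=14.19 ftan=-2.8 frad=-1.0 fz=0.8 R=0.0761 ang=-62.4
-70 t=14.52 ftan=-2.5 frad=-4.0 fz=1.1 R=0.0745 ang=-70.0
-78 t=14.84 ftan=-4.4 frad=-4.3 fz=0.2 R=0.0736 ang=-77.2
-86 t=15.17 ftan=-3.4 frad=-5.3 fz=0.3 R=0.0739 ang=-84.9
-94 t=15.49 ftan=-3.6 frad=-1.6 fz=1.4 R=0.0758 ang=-93.2
-102 t=15.82 ftan=-2.4 frad=-0.5 fz=1.7 R=0.0765 ang=-102.0
-110 t=16.14 ftan=-2.6 frad=0.0 fz=1.0 R=0.0757 ang=-110.1
```

```bash
sleep 1
```

```text
(no output)
```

View pics/side3.png

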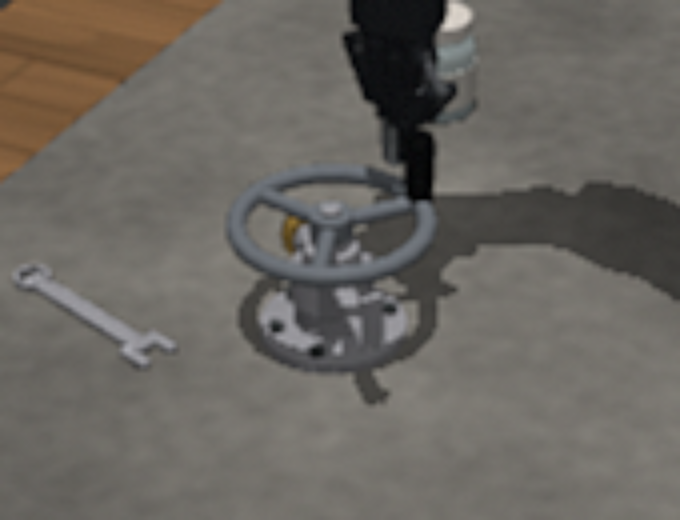

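The handle (420,165) is being pushed by the fingers (395,140), about three quarters of the way round. I'll push on to a finger angle of -195°, which should leave the handle about 10° short of the index, then measure.

```bash
cat >> h.py <<'E'
def handle(r,tag):
    c=r.camera_params("side"); p,d=r.camera("side"); W=cloud(c,d)
    cv2.imwrite(f"pics/side{tag}.png",cv2.resize(p[140:270,180:350,::-1],None,fx=4,fy=4))
    m=(p.max(2)<45)&(d>0)&(W[...,2]>.118)&(W[...,2]<.172)&(np.abs(np.hypot(W[...,0]-C[0],W[...,1]-C[1])-.08)<.025)
    w=W[m]; v=np.argwhere(m)
    if len(w): 
        e=w.mean(0); t=np.degrees(np.arctan2(e[1]-C[1],e[0]-C[0])); print("dark",len(w),e,"ang",t,"px",v.mean(0)[::-1],v.min(0),v.max(0))
E
python3 - <<'E'
from station import r
from h import *
f=np.load("side0.npz")
class F:
    def camera_params(s,n): return r.camera_params(n)
    def camera(s,n): return f["p"],f["d"]
handle(F(),"x")
ok=push(r,-110,-195)
if ok: handle(r,"4")
E
```

```text
dark 114 [0.51142238 0.03513291 0.14664269] ang 131.46507635507297 px [268.93859649 198.        ] [190 265] [207 272]
-118 t=16.51 ftan=-3.1 frad=-2.1 fz=0.8 R=0.0750 ang=-117.7
-125 t=16.82 ftan=-3.2 frad=-2.2 fz=1.4 R=0.0746 ang=-125.2
-133 t=17.14 ftan=-3.2 frad=-4.3 fz=0.5 R=0.0744 ang=-132.6
-141 t=17.46 ftan=-1.9 frad=-1.0 fz=-0.1 R=0.0762 ang=-140.9
-149 t=17.77 ftan=-0.0 frad=0.5 fz=-0.4 R=0.0770 ang=-149.3
-156 t=18.09 ftan=-1.1 frad=1.2 fz=-0.2 R=0.0761 ang=-156.7
-164 t=18.41 ftan=-1.1 frad=-0.5 fz=-0.6 R=0.0750 ang=-164.3
-172 t=18.73 ftan=-1.4 frad=-1.0 fz=1.0 R=0.0753 ang=-172.1
-180 t=19.04 ftan=-0.1 frad=0.1 fz=0.2 R=0.0757 ang=-179.9
-187 t=19.36 ftan=-0.8 frad=-0.1 fz=0.4 R=0.0757 ang=172.5
-195 t=19.68 ftan=-0.7 frad=-0.3 fz=-1.7 R=0.0751 ang=164.8
dark 165 [0.49789104 0.01713607 0.14886052] ang 147.57114016301557 px [275.73939394 195.47272727] [186 270] [205 284]
```

```bash
sleep 1
```

```text
(no output)
```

View pics/side4.png

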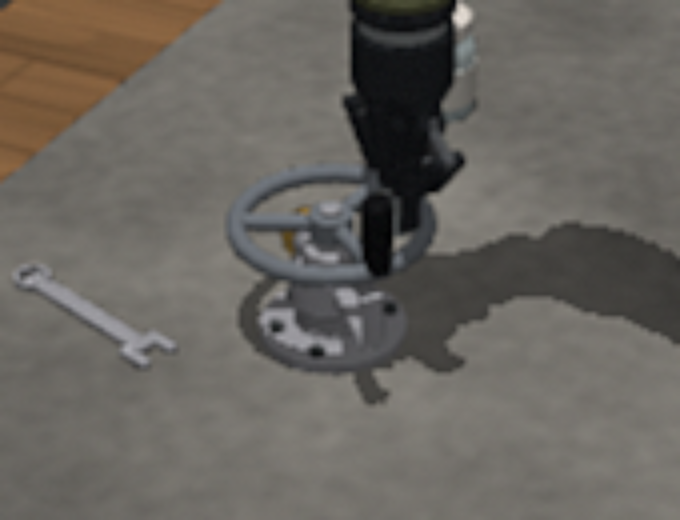

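The handle is at crop column 377, against 357 at the start, so about 10–13° remains. I'll push 8° more, back off and measure the handle without the fingers in the blob.

Run:
```python
from station import r
from h import *
push(r,-195,-203,step=4,vel=.04)
r.move_straight(pt(-180),vel=.1)
r.dwell(.1)
handle(r,"5"); print(r.read_state()["time_s"])
```

```text
-199 t=20.01 ftan=-2.0 frad=-0.8 fz=-0.7 R=0.0749 ang=161.2
-203 t=20.29 ftan=-3.5 frad=-2.0 fz=0.3 R=0.0748 ang=157.1
dark 170 [0.50159395 0.01682772 0.14896689] ang 146.2742751533806 px [274.61764706 195.11764706] [185 267] [205 287]
20.8917
```

```bash
sleep 1
```

```text
(no output)
```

View pics/side5.png

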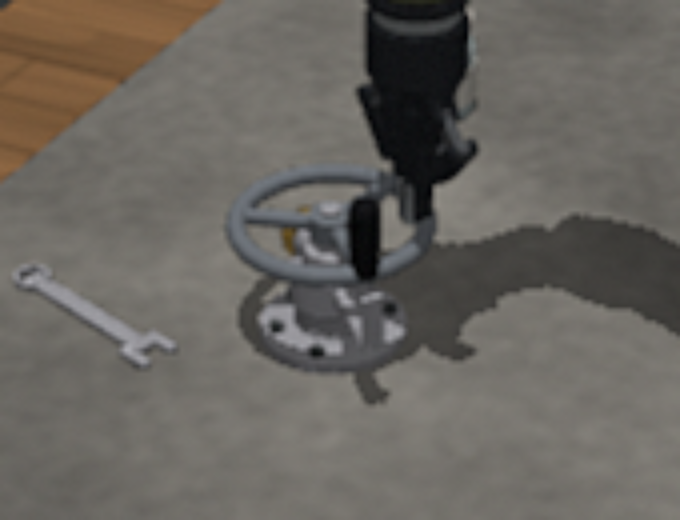

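The handle is at column 365 against 357 at the start, about 5° short, and it stands separate from the fingers. I'll push 5° more, then lift clear and verify from both cameras.

Run:
```python
from station import r
from h import *
push(r,-180,-200,step=10,vel=.06)
push(r,-200,-208,step=4,vel=.03)
r.move_straight(pt(-185),vel=.1)
r.move_straight(pt(-185,.26),vel=.15)
r.reach([.42,-.40,.30],Q)
r.dwell(.2)
handle(r,"6"); p,d=r.camera("top"); print(r.read_state()["time_s"])
c=r.camera_params("top")
for nm,(P,D) in(("start",(lambda f:(f["p"],f["d"]))(np.load("top0.npz"))),("now",(p,d))):
    W=cloud(c,D); m=(W[...,2]>.15)&(W[...,2]<.19); m[:170]=0;m[245:]=0;m[:,:225]=0;m[:,305:]=0
    e=W[m].mean(0); print(nm,m.sum(),e,np.degrees(np.arctan2(e[1]-C[1],e[0]-C[0])))
f=np.load("top0.npz")["p"]
cv2.imwrite("pics/top6.png",np.hstack([cv2.resize(q[170:245,225:305,::-1],None,fx=4.5,fy=4.5,interpolation=cv2.INTER_CUBIC) for q in(f,p)]))
cv2.imwrite("pics/top6full.png",p[:,:,::-1])
df=cv2.absdiff(f,p).max(2)
for k,(x,y) in dict(cup=(137,247),jar=(372,184),coup=(154,184),span=(244,157)).items(): print(k,df[y-22:y+22,x-13:x+13].max())
```

```text
-190 t=21.26 ftan=-0.2 frad=-0.5 fz=0.0 R=0.0751 ang=169.2
-200 t=21.62 ftan=0.0 frad=1.0 fz=0.7 R=0.0750 ang=159.5
-204 t=21.95 ftan=-1.3 frad=-0.4 fz=-0.9 R=0.0749 ang=156.3
-208 t=22.27 ftan=-3.8 frad=-2.5 fz=0.1 R=0.0743 ang=152.8
dark 117 [0.51237559 0.03485317 0.14618136] ang 131.08651154861474 px [268.69230769 198.00854701] [190 265] [206 272]
25.4917
start 51 [0.51422988 0.02707245 0.16672287] 134.0008428646484
now 50 [0.51434235 0.02731038 0.16628659] 133.80808660109514
cup 4
jar 4
coup 4
span 4
```

```bash
sleep 1
```

```text
(no output)
```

View pics/top6.png

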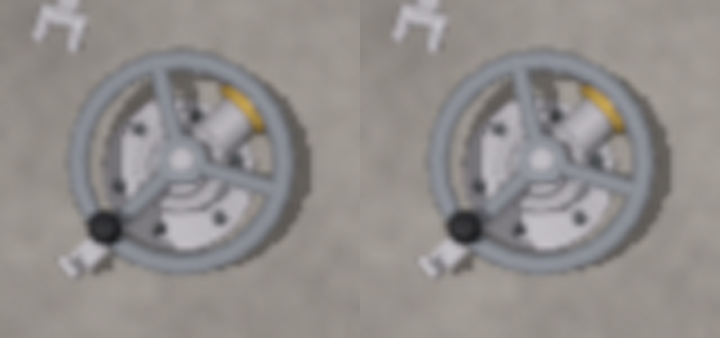

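View pics/side6.png

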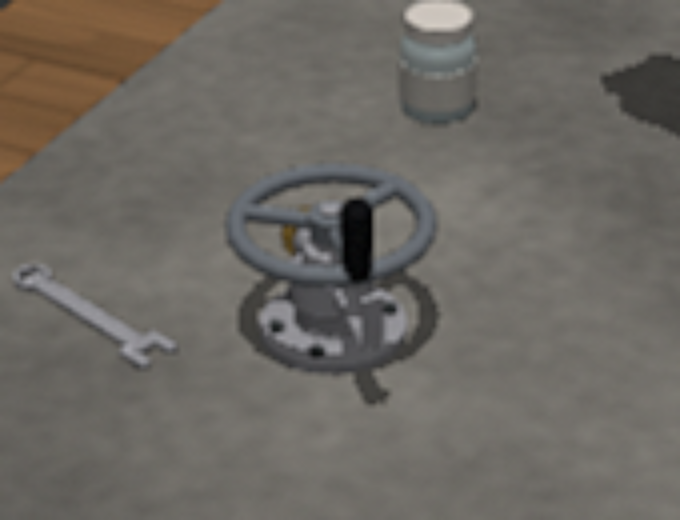

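View pics/top6full.png

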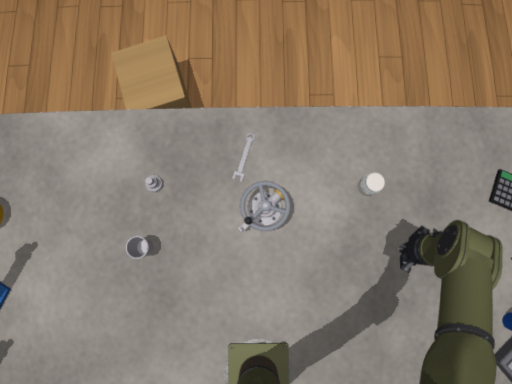

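The handle is back beside the index. In the zoomed top views it sits at (105,228) at the start and (465,228) now, which is the same place once the 360-pixel panel offset is removed. The bystanders are unchanged and the arm is clear, so I'm handing in.

Run:
```python
from station import r
r.hand_in(); print(r.read_state()["time_s"])
```

```text
the job is handed in; nothing more can be done
the job is handed in; nothing more can be done
```

I pushed the valve wheel one full turn clockwise by its handle with closed fingertips, then backed the arm away and handed the job in at about 25.5 s. The hand-in reports no verdict, so what follows is from my own checks.

- **Wheel position:** both cameras put the handle within 0.4° of its starting angle beside the index. The top camera read 134.0° at the start and 133.8° at the end, the side camera 131.5° and 131.1°.
- **Bystanders:** the top-camera images around the cup, jar, keg fitting and spanner match their starting images to within noise.
- **Forces:** the wrist force stayed below about 7 N at every step while pushing, and the arm ended clear of everything.
- **Disagreements:** the two cameras differed by about 5 mm on the wheel's centre in y, so I used a value between them. I also measured the index at 106 mm from the axis instead of the stated 112 mm. Neither affects the final check, which compares the handle with its own starting position.

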